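# Empty a snug insert bin of feed rollers and return it to its rack

### The arm

A 7-joint arm with a two-finger parallel gripper is mounted at the origin on the work surface. World frame = base frame: x ahead of the robot, y to its left, z up, the work surface at z = 0. Lengths are in m, angles in rad, forces in N, time in s.
With the tool pointing down it reaches from about 0.425 to 0.95 m from the base axis. Payload 4.7 kg.
Tool frame: the origin (TCP) lies on the centre line of the jaws, within the pads' length; the fingertips stand robot.nose_length ahead of it and the grasp point (between the pads) lies 8 mm behind it (robot.nose_length is the distance from the TCP to the fingertips, in m); z points along the fingers, x is the direction in which the jaws open and shut, and the axes are right-handed (so a half turn about z gives the same grasp; the last joint's range is limited). The gripper opens to 85 mm and grips with 20 to 120 N. Pads are 22 mm wide; open, the fingers measure 114 mm over their backs; the gripper's body (76 mm by 85 mm) begins 54 mm behind the grasp point. The pads swing forward as they close: fully open they stand 13 mm farther back than shut.
Start: joints at [1.183, 0.469, -0.049, 1.532, 0.024, 1.141, -0.082], TCP at [0.237, -0.632, 0.242] pointing down, gripper open.
Joint ranges: [-2.59, 2.59], [-0.33, 1.99], [-1.39, 1.29], [0.1, 2.45], [-1.04, 4.18], [0.21, 1.99], [-2.66, 2.66]. Speed limits (rad/s): [2.57, 2.57, 3.14, 3.14, 3.14, 3.14, 3.14].

### API

Orientations are given as [roll, pitch, yaw] about the fixed x, y, z axes, in that order (R = Rz(yaw) Ry(pitch) Rx(roll)).
In Python, from plant import robot gives the robot as it stands. Calls block until the motion is done:
- robot.goto(position, orientation): joint-space move of the TCP to a pose.
- robot.move_straight(position, vel=0.15, attitude=None, contact_N=None): straight line of the TCP; attitude=None keeps the orientation; vel is the mean speed in m/s. With contact_N (N) it stops when the force on the tool has changed by that much, and returns True; else False.
- robot.move_joints(angles): joint-space move.
- robot.grip(opening, strength=None): opening from 0.0 (shut) to 1.0 (fully open); strength is the grip in N (None keeps the last); returns when the fingers have stopped.
- robot.sleep(seconds).
- robot.inverse_kinematics(position, orientation): joint angles nearest the present ones, or None.
- robot.sense(): the state.
- robot.grab_frame(name): name is "scene" or "top"; returns a dict with "image" (420x560x3 uint8, red, green, blue), "range_z" (420x560 float32, m along the optical axis (not along the pixel's ray), 0 where there is no reading), "fx", "fy", "cx", "cy" (pixels), "R" (3x3) and "t" (3): a world point X has camera coordinates R X + t. Camera axes: x right, y down, z forward; pixel columns grow to the right and rows downward; lengths in m; the calibration is good to about 2 mm. A picture is of the moment at which its call begins.
A pose or a line that the arm cannot do raises robot.IKError and nothing moves.
- robot.close_job(): hands the job in, once; it reports no verdict.
The state is a dict: "t": time; "joint_pos": joint angles; "joint_velocities": joint speeds; "effort": joint torques, N m; "tcp_pos": TCP position; "tcp_rot": TCP orientation; "wrist_force": force on the tool from outside, world axes, zero at the start; "torque": the same for the moment, N m; "opening": opening from 0.0 (shut) to 1.0 (fully open).
Only numpy, scipy, OpenCV 4.12 (cv2) and the standard library are available. Lean on these libraries where they do the work, as an engineer would, in place of code of your own. Each camera call takes 0.05 s, during which the arm holds its last target. There are 200 camera calls.

### The job

Empty the yellow insert bin: lift it straight out of its bay in the sloping rack with its three rollers still in it, then tip all three over its low front into the blue storage bin from close above. Put the empty insert back into the same bay and press it down by feel until it is fully home, the same way round, never forcing it if it jams; leave the blue bin standing in its place, and the other two inserts and everything else on the bench alone.

Things in the scene. Friction and masses are not known exactly. Their poses are not given: they have to be found in the camera images.
- yellow_mid (a point): centre of the yellow insert bin, the one to empty, 32.5 mm above its underside. Own z points out of its mouth, x from its low front to its back, y across. 150 mm long (x), 92 wide (y), 65 high to the rim, walls 3 mm, moulded with draft (1.6 mm narrower per side at the foot). Front (-x) wall only 45 mm high. About 170 g empty. In the rack it is tilted 18 degrees front-down, as the rack is
- yellow_insert: the yellow insert as a whole; origin at the centre of its underside, axes as above
- yellow_bar (a point): middle of the yellow insert's grip bar: a round bar, 12 mm diameter, 83 mm long along the insert's y, between ears on its side walls. It lies 39.5 mm above the insert's centre (own z) and 4 mm behind it (+x), 7 mm above the rim; 48 mm clear above the rollers, 45 mm free before and behind it. Being round, it can be gripped with the tool leaning to either side; it can turn in a weak grip or when knocked
- yellow_lip (a point): middle of the yellow insert's low front lip, 74 mm in front (own -x) of its centre and 12.5 mm above it. Inside, a ramp at 42 degrees climbs from the floor, 27 mm in front of the centre, to this lip; the rollers lie against its foot. They roll out over the lip when the insert is tipped front-down well past 50 degrees from level; about 75 empties it surely
- roller_a: paper feed roller (one of three alike): dark rubber sleeve 20 mm diameter, 64 mm long, on a steel core 74 mm long over all, about 50 g. Origin at its centre, own y along its length. The three start side by side across the yellow insert, on its floor behind the ramp, and roll freely
- roller_b: paper feed roller (one of three alike): dark rubber sleeve 20 mm diameter, 64 mm long, on a steel core 74 mm long over all, about 50 g. Origin at its centre, own y along its length. The three start side by side across the yellow insert, on its floor behind the ramp, and roll freely
- roller_c: paper feed roller (one of three alike): dark rubber sleeve 20 mm diameter, 64 mm long, on a steel core 74 mm long over all, about 50 g. Origin at its centre, own y along its length. The three start side by side across the yellow insert, on its floor behind the ramp, and roll freely
- frame: grey three-bay organiser frame on a rack fixed to the bench, sloping 18 degrees down to its front (own -x, roughly to the robot). Origin: centre of the middle bay's floor. z is square to the slope, the way inserts come straight out; x up the slope, y across. Bay centres at y = -101, 0, +101 mm, any insert in any bay. Walls 40 mm high; a seated insert's centre is at z = 32.5 mm, play 1.5 mm a side
- frame_back (a point): top middle of the frame's back wall. Each bay has a bowed leaf spring in its back wall, bulging 5.3 mm at 27 mm above the bay floor, which presses the insert forward: lifting out takes 4 to 9 N more than the weight; put back, the insert stops on the spring some 25 to 35 mm high and must be pressed home along the bay with 4 to 10 N
- blue_bin: blue plastic open-fronted storage bin, loose, 0.8 kg, 250 mm long (own x), 180 mm wide (own y), 110 mm high, walls and floor 4 mm; its front wall (own -x, roughly towards the robot) is only 50 mm high and the side walls slope down to it over the first 75 mm. Origin: centre of its underside, z up. Empty at the start
- red_mid (a point): red insert bin, same shape as the yellow one, loaded with bottle caps; sits in another bay and stays there. Point at its centre, half-way up; axes as for the yellow one
- grey_mid (a point): pale grey insert bin, same shape as the yellow one, loaded with three black ink dampers; sits in another bay and stays there. Point at its centre, half-way up; axes as for the yellow one
- ink_bottle: bystander: standing translucent ink bottle with a blue cap, 90 mm diameter, 204 mm tall; origin at the centre of its underside
- tape_roll: bystander: brown roll of packing tape lying flat, 104 mm diameter, 48 mm high; origin at the centre of its underside
- screwdriver: bystander: screwdriver, 200 mm long, lying far out on the bench
- carton: bystander: small brown carton 160 x 100 x 90 mm far out on the bench; origin at the centre of its underside
Not all that is in view belongs to the job. Leave any orange or turquoise look-alike of the roller_a alone.

How it is judged:
On the way, in this order (a step that is already met when the one before it is completed fails the run):
1. the yellow insert is lifted straight out: its foot is clear of the bay walls, still square to the slope within 11 degrees, with all three rollers still in it (z of yellow_mid in the frame of frame above 0.0745 m and angle between the z axis of yellow_mid and the z axis of frame, either way round below 0.2 rad and x of roller_a in the frame of yellow_mid between -0.075 and 0.075 m and y of roller_a in the frame of yellow_mid between -0.046 and 0.046 m and z of roller_a in the frame of yellow_mid between -0.0325 and 0.03 m and x of roller_b in the frame of yellow_mid between -0.075 and 0.075 m and y of roller_b in the frame of yellow_mid between -0.046 and 0.046 m and z of roller_b in the frame of yellow_mid between -0.0325 and 0.03 m and x of roller_c in the frame of yellow_mid between -0.075 and 0.075 m and y of roller_c in the frame of yellow_mid between -0.046 and 0.046 m and z of roller_c in the frame of yellow_mid between -0.0325 and 0.03 m), for 0.1 s.
2. all three rollers are in the blue bin while the insert is still away from its bay (more than 80 mm) (x of roller_a in the frame of blue_bin between -0.125 and 0.125 m and y of roller_a in the frame of blue_bin between -0.09 and 0.09 m and z of roller_a in the frame of blue_bin between 0 and 0.08 m and x of roller_b in the frame of blue_bin between -0.125 and 0.125 m and y of roller_b in the frame of blue_bin between -0.09 and 0.09 m and z of roller_b in the frame of blue_bin between 0 and 0.08 m and x of roller_c in the frame of blue_bin between -0.125 and 0.125 m and y of roller_c in the frame of blue_bin between -0.09 and 0.09 m and z of roller_c in the frame of blue_bin between 0 and 0.08 m and distance of yellow_mid from where it was at the start of the episode above 0.08 m), for 0.2 s.
At the end, for the whole second after the job is handed in: All three rollers lie in the blue bin (under 80 mm above its underside), which stands upright. The yellow insert is home in its own bay: within 6 mm of where it started, at most 2.5 mm proud of its seat, square to the frame within 3.4 degrees, its front lip within 12 mm of where it started (x of roller_a in the frame of blue_bin between -0.125 and 0.125 m and y of roller_a in the frame of blue_bin between -0.09 and 0.09 m and z of roller_a in the frame of blue_bin between 0 and 0.08 m and x of roller_b in the frame of blue_bin between -0.125 and 0.125 m and y of roller_b in the frame of blue_bin between -0.09 and 0.09 m and z of roller_b in the frame of blue_bin between 0 and 0.08 m and x of roller_c in the frame of blue_bin between -0.125 and 0.125 m and y of roller_c in the frame of blue_bin between -0.09 and 0.09 m and z of roller_c in the frame of blue_bin between 0 and 0.08 m and distance of yellow_lip from where it was at the start of the episode below 0.012 m and distance of yellow_mid from where it was at the start of the episode below 0.006 m and z of yellow_mid in the frame of frame below 0.035 m and angle between the z axis of yellow_mid and the z axis of frame, either way round below 0.06 rad and angle between the x axis of yellow_mid and the x axis of frame, either way round below 0.06 rad and angle between blue_bin's own z axis and vertical below 0.1 rad); the robot touches nothing.
It fails at once if the yellow insert is forced: it presses on the frame with over 80 N (contact force between yellow_insert and frame above 80 N).
It fails at once if one of the other two inserts is moved more than 12 mm (distance of any of red_mid, grey_mid from where it was at the start of the episode above 0.012 m).
It fails at once if the ink bottle, tape roll, screwdriver or small carton is moved more than 30 mm (distance of any of ink_bottle, tape_roll, screwdriver, carton from where it was at the start of the episode above 0.03 m).
It fails at once if the blue bin is pushed more than 50 mm (distance of blue_bin from where it was at the start of the episode above 0.05 m).
It fails at once if a roller is dropped from a height (it moves faster than 2.4 m/s, a fall of about 30 cm) (linear speed of any of roller_a, roller_b, roller_c above 2.4 m/s).
It also fails if it takes over 61 s, if anything falls off the work surface, if the arm or the gripper's body presses on something with over 40 N, if the wrist force passes 120 N, or if a joint passes its speed limit or range.

## Working session

There is one attempt and no reset: what is moved stays moved. The work goes in short steps, each a Python script; the robot and the scene stay as the last script left them, time stands still between calls to the robot, and variables do not carry over. Pictures are saved under pics/ and viewed, on a budget of 10 in all, crops included, one or two more only if the job needs it, and the job is handed in when it is done.

```bash
mkdir -p pics; ls
python3 - <<'E'
from plant import robot
import cv2,numpy as np,pickle
d={}
for n in("scene","top"):
    f=robot.grab_frame(n);d[n]=f
    cv2.imwrite(f"pics/{n}0.png",f["image"][:,:,::-1])
    print(n,f["fx"],f["cx"],f["cy"],(-f["R"].T@f["t"]).round(3),f["R"].round(3).tolist())
pickle.dump(d,open("f0.pkl","wb"))
s=robot.sense();print(s["t"],s["tcp_pos"],s["tcp_rot"],s["opening"],robot.nose_length)
E
```

```text
pics
scene 400.42792384847723 281.5225526390122 213.612508939463 [ 1.176 -0.065  1.011] [[-0.091, 0.996, -0.001], [0.842, 0.077, -0.535], [-0.532, -0.05, -0.845]]
top 524.4470921896974 280.3062613898034 200.14357824630196 [ 0.333 -0.096  1.342] [[-0.013, -1.0, -0.014], [-0.983, 0.015, -0.185], [0.186, 0.011, -0.983]]
0.1 [ 0.23689896 -0.63153476  0.24136645] [ 3.14157416e+00  1.73286832e-03 -1.21192255e+00] 0.998429060179319 0.011
```

View pics/scene0.png

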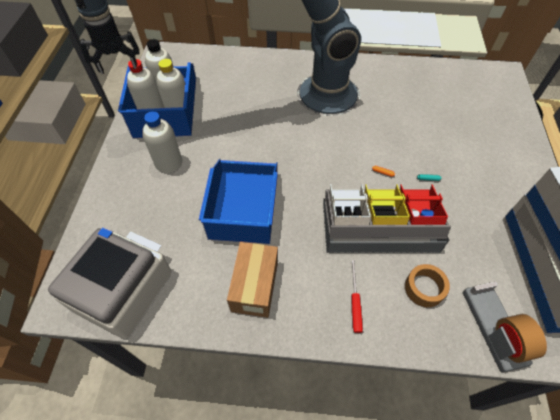

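View pics/top0.png

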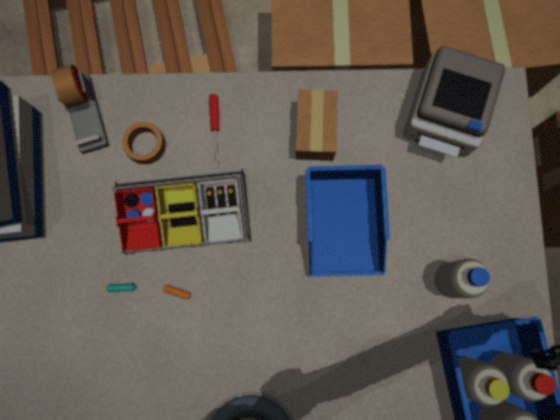

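Top view: the rack is at about (182,212), with red at (138,218), yellow at (181,215) and pale grey at (223,210). The low fronts face down in the image, towards the robot. There are two blue bins. The one at (347,220) is empty and matches the target. The one at (500,375) holds bottles, so it isn't it. I'm leaving the orange (177,292) and turquoise (121,287) look-alikes alone.

```bash
cat > h.py <<'E'
import numpy as np,cv2
def cloud(f):
    z=f["range_z"].astype(float);v,u=np.mgrid[:z.shape[0],:z.shape[1]]
    c=np.stack([(u-f["cx"])/f["fx"]*z,(v-f["cy"])/f["fy"]*z,z],-1)
    P=(c-f["t"])@f["R"];P[z<=0]=np.nan;return P
def hsv(f): return cv2.cvtColor(f["image"],cv2.COLOR_RGB2HSV)
def ymask(f): 
    h=hsv(f);return cv2.inRange(h,(22,120,70),(34,255,255))>0
def frameR(yaw,a=np.radians(18)):
    from scipy.spatial.transform import Rotation as R
    return R.from_euler("ZY",[yaw,-a]).as_matrix()   # columns ex(up slope),ey,ez(normal)
E
python3 - <<'E'
import pickle;from h import *
d=pickle.load(open("f0.pkl","rb"))
out=[]
for n,f in d.items():
    P=cloud(f);H=hsv(f)
    print(n,"bench z",np.nanmedian(P[...,2]))
    m=ymask(f)
    Y=P[m];Y=Y[(abs(Y[:,0]-.55)<.25)&(abs(Y[:,1]-.15)<.25)&(Y[:,2]>.02)]
    print(n,"yellow",len(Y),np.median(Y,0).round(3))
    c=np.median(Y,0)
    with np.errstate(invalid='ignore'): roi=(np.hypot(P[...,0]-c[0],P[...,1]-c[1])<.25)&(P[...,2]>.02)
    # frame: largest connected component
    k,l,s,_=cv2.connectedComponentsWithStats(roi.astype(np.uint8));
    lab=np.bincount(l[m&roi]).argmax();Q=P[l==lab]
    yaw=0
    for _ in range(5):
        F=frameR(yaw);q=Q@F
        (cx,cy),(w,h),a=cv2.minAreaRect(q[:,:2].astype(np.float32)); a=(a+45)%90-45
        yaw+=np.radians(a)
    F=frameR(yaw);q=Q@F;y=Y@F
    print(n,"yaw",yaw,"rect",w,h)
    for nm,g in(("all",q),("yel",y)): print(nm,np.percentile(g,[.5,2,50,98,99.5],axis=0).round(4).tolist())
    # blue
    b=cv2.inRange(H,(100,120,40),(125,255,255))>0
    with np.errstate(invalid='ignore'): b&=(P[...,2]>.09)&(P[...,2]<.125)
    k,l,s,_=cv2.connectedComponentsWithStats(b.astype(np.uint8));
    for i in range(1,k):
        if s[i,4]>60:
            B=P[l==i];r=cv2.minAreaRect(B[:,:2].astype(np.float32));print("blue",s[i],r,np.median(B[:,2]))
f=d["top"];c=cv2.resize(f["image"][160:265,100:260,::-1],None,fx=5,fy=5,interpolation=2);cv2.imwrite("pics/crop1.png",c)
E
```

```text
scene bench z -0.00022287112100736762
scene yellow 1077 [0.538 0.173 0.104]
scene yaw 0.08863456327117229 rect 0.18023324012756348 0.3223031163215637
all [[0.4771, -0.0457, -0.1817], [0.48, -0.0421, -0.1766], [0.6234, 0.1127, -0.1004], [0.64, 0.2612, -0.0545], [0.6419, 0.2716, -0.0525]]
yel [[0.4786, 0.0683, -0.1202], [0.4802, 0.0686, -0.1176], [0.5592, 0.1235, -0.0837], [0.628, 0.1592, -0.0535], [0.6288, 0.1696, -0.0514]]
blue [119  81  68  38 540] ((0.24728897213935852, -0.5862621068954468), (0.2510056495666504, 0.12556451559066772), 69.73851013183594) 0.10868023386486983
blue [199 164  78  64 864] ((0.5461806058883667, -0.23951256275177002), (0.21333418786525726, 0.19388490915298462), 0.9220373630523682) 0.10959114790954755
top bench z 6.141843844728554e-05
top yellow 1890 [0.534 0.17  0.063]
top yaw 0.08881508248102991 rect 0.17371781170368195 0.3201609253883362
all [[0.4704, -0.0459, -0.1542], [0.4732, -0.0409, -0.1459], [0.5579, 0.1132, -0.1041], [0.6357, 0.2586, -0.0531], [0.6386, 0.2638, -0.0504]]
yel [[0.4767, 0.0681, -0.135], [0.4784, 0.0685, -0.133], [0.5544, 0.1213, -0.10
[... 293 characters left out ...]
5688990280032158, 0.025690585374832153), 71.89012145996094) 0.12321577885541801
blue [490 321  22   8  68] ((0.26915445923805237, -0.573649525642395), (0.011173192411661148, 0.04594336450099945), 8.72498893737793) 0.12320828529783454
blue [447 327  28  23 132] ((0.24107122421264648, -0.4854050576686859), (0.040606576949357986, 0.0640702173113823), 8.547945976257324) 0.12300585380258125
blue [538 330   9  20  65] ((0.23657077550888062, -0.6649853587150574), (0.041695039719343185, 0.011597760953009129), 9.088726043701172) 0.12288906734729996
blue [452 357  16  49 177] ((0.14862777292728424, -0.478670209646225), (0.10935196280479431, 0.021460920572280884), 8.401313781738281) 0.12262246728432252
```

View pics/crop1.png

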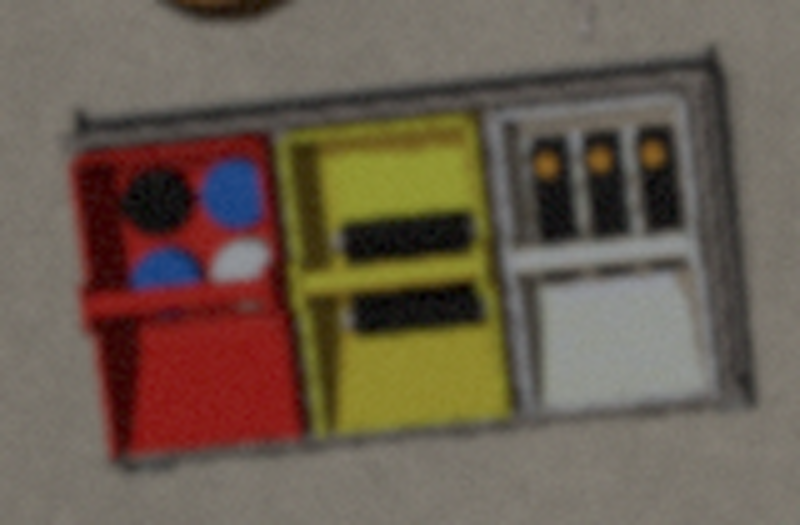

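The crop shows the yellow insert in the middle bay. Its bar runs from (305,285) to (490,275), with dark rollers at (405,235) and (415,305), the third hidden under the bar. The low fronts are at the bottom, and the depth readings match the sizes given. Next I'll refine the bar and check reach.

```bash
cat >> h.py <<'E'
YAW=.0887;F=frameR(YAW)
def att(phi,yaw): return [np.pi,-np.radians(phi),yaw]   # phi deg: tool z leans to +x
def tdir(phi,yaw):
    p=np.radians(phi);return np.array([np.sin(p)*np.cos(yaw),np.sin(p)*np.sin(yaw),-np.cos(p)])
def tcp(bar,phi,yaw): return np.array(bar)+.008*tdir(phi,yaw)
E
python3 - <<'E'
import pickle;from h import *
from plant import robot
d=pickle.load(open("f0.pkl","rb"))
for n,f in d.items():
    P=cloud(f);Y=P[ymask(f)];y=Y@F
    y=y[(y[:,0]>.45)&(y[:,0]<.65)&(y[:,1]>.05)&(y[:,1]<.18)&(Y[:,2]>.02)]
    b=y[(abs(y[:,0]-.556)<.02)&(y[:,2]>-.075)&(abs(y[:,1]-.113)<.042)];print(n,"bar",len(b),np.percentile(b,[2,25,50,75,98],axis=0).round(4).tolist())
    r=y[(y[:,0]>.61)&(y[:,2]>-.09)];print("rim back",len(r),np.percentile(r,[5,50,95],axis=0).round(4).tolist())
f=d["top"];P=cloud(f);H=hsv(f);b=cv2.inRange(H,(100,120,40),(125,255,255))>0
b[:,:290]=0;b[:,400:]=0;B=P[b];
for lo,hi in((.003,.03),(.03,.06),(.06,.1),(.1,.12)):
    q=B[(B[:,2]>lo)&(B[:,2]<hi)];print(lo,np.percentile(q,[1,50,99],axis=0).round(3).tolist())
bar=F@[.556,.114,-.0575];print("bar",bar)
for phi in(-12,-2,8,18):
  for flip in(0,1):
    def A(p,y): return att(p,y) if not flip else [np.pi,np.radians(p),y-np.pi]
    r=[]
    for h in(.06,0): r.append(robot.inverse_kinematics((tcp(bar+F[:,2]*h,phi,YAW)).tolist(),A(phi,YAW)))
    r.append(robot.inverse_kinematics(tcp(bar+F[:,2]*.13,phi,YAW).tolist(),A(phi,YAW)))
    for t in(0,57):r.append(robot.inverse_kinematics(tcp([.555,-.24,.205],phi+t,.03).tolist(),A(phi+t,.03)))
    print(phi,flip,[None if x is None else np.round(x,2).tolist() for x in r])
E
```

```text
scene bar 124 [[0.5534, 0.0717, -0.0624], [0.5572, 0.0903, -0.0587], [0.5592, 0.1115, -0.0559], [0.5609, 0.1331, -0.0545], [0.5652, 0.1523, -0.0523]]
rim back 277 [[0.6193, 0.0702, -0.0885], [0.6256, 0.1132, -0.0766], [0.6284, 0.1561, -0.0665]]
top bar 176 [[0.5484, 0.072, -0.0623], [0.5515, 0.092, -0.0568], [0.5547, 0.113, -0.0549], [0.5576, 0.1348, -0.0531], [0.56, 0.1529, -0.0498]]
rim back 95 [[0.6124, 0.0687, -0.0866], [0.6229, 0.1134, -0.0681], [0.6246, 0.1596, -0.0647]]
0.003 [[0.4, -0.327, 0.003], [0.517, -0.245, 0.005], [0.639, -0.161, 0.024]]
0.03 [[0.389, -0.328, 0.031], [0.394, -0.236, 0.049], [0.639, -0.151, 0.059]]
0.06 [[0.394, -0.329, 0.061], [0.542, -0.301, 0.088], [0.64, -0.151, 0.1]]
0.1 [[0.463, -0.335, 0.101], [0.597, -0.237, 0.109], [0.648, -0.143, 0.115]]
bar [0.5343087 0.1619678 0.1171277]
-12 0 [[0.26, 0.58, -0.86, 1.77, 0.36, 1.19, -0.63], [0.21, 0.66, -0.78, 1.77, 0.4, 1.11, -0.64], [0.34, 0.49, -0.95, 1.75, 0.3, 1.3, -0.61], [0.6, 0.52, -0.43, 1.61, 0.27, 1.27, 0.13], [1.53, 0.62, -1.32, 2.17, 1.47, 0.23, -0.84]]
-12 1 [[0.43, 0.74, -1.18, 1.76, 0.57, 1.3,
[... 861 characters left out ...]
4, -2.56]]
8 1 [[0.49, 0.55, -1.17, 1.98, 0.73, 0.93, 2.19], [0.46, 0.7, -1.18, 1.99, 0.93, 0.94, 2.04], [0.54, 0.37, -1.16, 1.95, 0.5, 0.97, 2.38], [0.27, 0.34, 0.11, 1.85, -0.13, 0.83, -2.65], [1.52, 0.69, -1.18, 2.32, 3.34, 0.44, 0.59]]
18 0 [[0.3, 0.34, -0.87, 2.1, 0.69, 0.63, -0.94], [0.19, 0.45, -0.75, 2.11, 0.86, 0.55, -1.1], [0.37, 0.19, -0.91, 2.07, 0.43, 0.71, -0.71], [0.86, 0.35, -0.56, 1.93, 0.11, 0.63, 0.3], [1.54, 0.86, -1.19, 2.37, 3.45, 0.64, -2.48]]
18 1 [[0.51, 0.47, -1.17, 2.09, 0.9, 0.76, 2.03], [0.47, 0.65, -1.18, 2.1, 1.16, 0.81, 1.83], [0.56, 0.27, -1.15, 2.06, 0.57, 0.76, 2.31], [0.34, 0.29, 0.07, 1.96, -0.26, 0.63, -2.51], [1.54, 0.86, -1.19, 2.37, 3.45, 0.64, 0.66]]
```

```bash
cat >> h.py <<'E'
BAR=F@[.5565,.113,-.0575]
E
python3 - <<'E'
from h import *
from plant import robot
print(BAR)
for phi in(-26,-20,-15):
  for flip in(0,1):
    def A(p,y): return att(p,y) if not flip else [np.pi,np.radians(p),y-np.pi]
    r=[robot.inverse_kinematics(tcp(BAR+F[:,2]*h,phi,YAW).tolist(),A(phi,YAW)) for h in(.07,0,.13)]
    for x in(.5,.555):
      for t in(0,30,57):r.append(robot.inverse_kinematics(tcp([x,-.24,.21],phi+t,.03).tolist(),A(phi+t,.03)))
    print(phi,flip);[print("  ",None if x is None else np.round(x,2).tolist()) for x in r]
E
```

```text
[0.53487094 0.16101385 0.11728221]
-26 0
   [0.17, 0.65, -0.75, 1.63, 0.23, 1.44, -0.54]
   [0.15, 0.76, -0.72, 1.62, 0.29, 1.36, -0.56]
   [0.2, 0.57, -0.77, 1.63, 0.18, 1.51, -0.53]
   [0.56, 0.55, -0.38, 1.6, 0.29, 1.48, 0.12]
   [0.81, 0.33, -0.52, 1.89, 0.18, 0.91, 0.24]
   [1.01, 0.22, -0.56, 2.15, -0.42, 0.36, 0.88]
   [0.51, 0.63, -0.37, 1.47, 0.3, 1.54, 0.11]
   [0.74, 0.41, -0.51, 1.77, 0.22, 0.95, 0.18]
   [0.94, 0.3, -0.58, 2.06, -0.2, 0.35, 0.63]
-26 1
   [0.39, 0.86, -1.18, 1.62, 0.49, 1.55, 2.33]
   [0.37, 0.99, -1.18, 1.61, 0.6, 1.52, 2.29]
   [0.4, 0.75, -1.18, 1.61, 0.39, 1.6, 2.37]
   [-0.38, 0.77, 1.11, 1.66, -0.38, 1.47, -2.28]
   [-0.44, 0.48, 1.12, 1.95, -0.57, 0.99, -2.17]
   [0.59, 0.17, -0.09, 2.17, -0.69, 0.4, -2.02]
   [-0.34, 0.86, 1.11, 1.52, -0.44, 1.55, -2.29]
   [-0.42, 0.58, 1.12, 1.84, -0.65, 1.06, -2.17]
   [0.49, 0.24, -0.04, 2.08, -0.63, 0.4, -2.13]
-20 0
   [0.2, 0.6, -0.77, 1.69, 0.26, 1.33, -0.56]
   [0.17, 0.71, -0.73, 1.69, 0.33, 1.25, -0.58]
   [0.24, 0.52, -0.82, 1.68, 0.22, 1.42, -0.55]
   [0.6, 0.5, -0.41, 1.66, 0.28, 1.37, 0.13]
   [0.8
[... 733 characters left out ...]
, 1.74, 0.37, 1.16, -0.61]
   [0.3, 0.5, -0.9, 1.72, 0.27, 1.34, -0.59]
   [0.64, 0.46, -0.43, 1.7, 0.26, 1.28, 0.15]
   [0.89, 0.27, -0.54, 2.0, 0.05, 0.67, 0.38]
   None
   [0.58, 0.54, -0.41, 1.57, 0.27, 1.33, 0.12]
   [0.84, 0.35, -0.56, 1.89, 0.15, 0.71, 0.26]
   [1.52, 0.6, -1.33, 2.14, 1.2, 0.28, -0.59]
-15 1
   [0.43, 0.75, -1.18, 1.73, 0.54, 1.36, 2.33]
   [0.41, 0.89, -1.18, 1.73, 0.68, 1.33, 2.26]
   [0.45, 0.63, -1.18, 1.72, 0.43, 1.41, 2.39]
   [-0.4, 0.66, 1.11, 1.76, -0.43, 1.3, -2.27]
   [0.39, 0.22, 0.05, 2.02, -0.21, 0.67, -2.53]
   None
   [-0.37, 0.75, 1.11, 1.64, -0.5, 1.38, -2.27]
   [0.32, 0.3, 0.08, 1.92, -0.21, 0.7, -2.57]
   [1.52, 0.6, -1.33, 2.14, 1.2, 0.28, 2.55]
```

```bash
cat >> h.py <<'E'
PH=-24
E
python3 - <<'E'
from h import *
from plant import robot
s=robot.sense();p=s["tcp_pos"]
robot.move_straight([p[0]+.1,p[1]+.1,.42],vel=.3)
robot.grip(.42,60)
g=tcp(BAR,PH,YAW);td=tdir(PH,YAW)
robot.goto((g-.09*td).tolist(),att(PH,YAW))
print(robot.sense()["t"],np.round(robot.sense()["joint_pos"],2))
hit=robot.move_straight((g-.0*td).tolist(),vel=.06,contact_N=6)
s=robot.sense();print(hit,s["t"],s["tcp_pos"],g,s["wrist_force"],s["opening"])
f=robot.grab_frame("scene");g=robot.grab_frame("top")
a=cv2.resize(f["image"][150:260,300:470],None,fx=4,fy=4);b=cv2.resize(g["image"][150:270,100:260],None,fx=3,fy=3)
c=np.zeros((600,800,3),np.uint8);c[:440,:680]=a;cv2.imwrite("pics/g1.png",c[:440,:680,::-1])
E
```

```text
4.2583 [ 0.19  0.73 -0.81  1.48  0.31  1.52 -0.57]
False 5.9083 [0.5319032  0.16085051 0.11025279] [0.53162984 0.16072561 0.10997384] [-0.46307426 -0.59220053  0.19573484] 0.4218298652236714
```

View pics/g1.png

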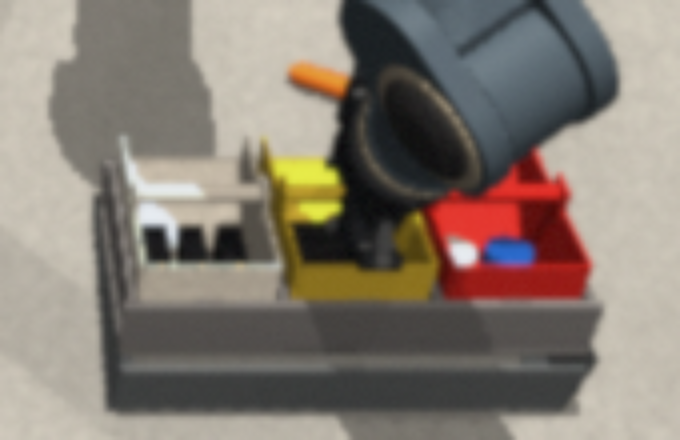

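The fingers straddle the yellow bar at (350,195), the rear finger is at (375,245), and there is no contact. I'll grip and lift along the slope normal.

Run:
```python
from h import *
from plant import robot
import json
robot.grip(0.0,110)
s=robot.sense();print("grip",s["opening"],s["tcp_pos"],s["wrist_force"])
home=np.array(s["tcp_pos"]);json.dump(home.tolist(),open("home.json","w"))
n=F[:,2]
for h in(.015,.03,.05,.1):
    robot.move_straight((home+n*h).tolist(),vel=.06);s=robot.sense()
    print(h,s["t"],(F.T@s["wrist_force"]).round(2),s["opening"])
g=robot.grab_frame("scene");b=cv2.resize(g["image"][130:270,290:470],None,fx=4,fy=4);cv2.imwrite("pics/l1.png",b[...,::-1])
```

```text
grip 0.10169672843312197 [0.53304871 0.16088699 0.11011466] [ 5.24523051  0.78159435 -0.58189279]
0.015 6.7833 [ 1.06 -0.57  0.92] 0.09960964322985458
0.03 7.1833 [-1.42 -0.1  -2.44] 0.09827161972336126
0.05 7.6667 [-1.14 -0.39 -3.06] 0.09362534377025379
0.1 8.65 [-0.39  0.09 -2.7 ] 0.10113083813626754
```

View pics/l1.png

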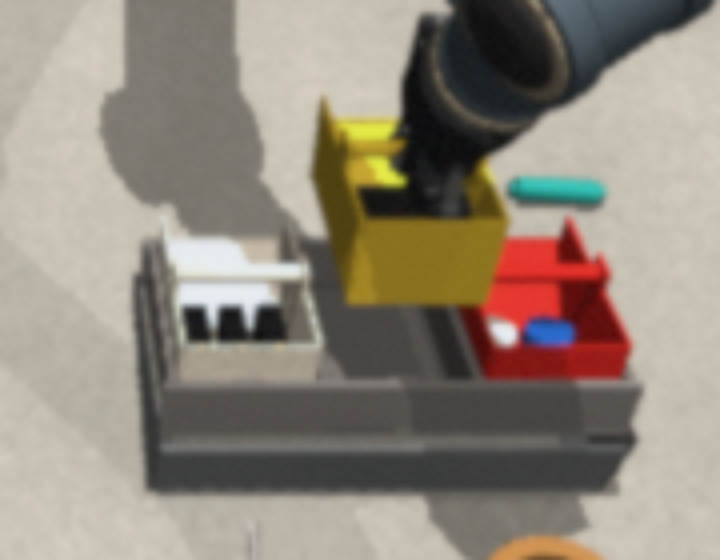

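The insert is clear of its bay, with rollers visible inside. I'll check its tilt by fitting the back-wall plane, then carry it to the bin.

```bash
cat >> h.py <<'E'
def backwall(f,lo,hi):
    "yellow back-wall plane fit, in the F frame: tilt about y (deg), yaw (deg), centroid"
    P=cloud(f);m=cv2.erode(ymask(f).astype(np.uint8),np.ones((3,3)))>0;q=P[m]@F
    q=q[(q[:,0]>.59)&(q[:,0]<.66)&(q[:,2]>lo)&(q[:,2]<hi)&(abs(q[:,1]-.113)<.05)]
    for _ in range(4):
        A=np.c_[q[:,1:],np.ones(len(q))];k=np.linalg.lstsq(A,q[:,0],rcond=None)[0];e=q[:,0]-A@k;q=q[abs(e)<max(.002,2*e.std())]
    return len(q),np.degrees(np.arctan(k[1])).round(2),np.degrees(np.arctan(k[0])).round(2),q.mean(0).round(4),e.std().round(4)
E
python3 - <<'E'
from h import *
from plant import robot
f=robot.grab_frame("scene");print(backwall(f,-.06,.05))
b0=np.array([.555,-.24,.29])
robot.move_straight((tcp(BAR,PH,YAW)+[0,0,.17]).tolist(),vel=.2)
# level transfer in small pieces, keeping attitude
robot.move_straight(tcp(b0,PH,.03).tolist(),vel=.25,attitude=att(PH,.03))
robot.move_straight(tcp([.56,-.24,.22],PH,.03).tolist(),vel=.1)
s=robot.sense();print(s["t"],s["tcp_pos"],np.round(s["joint_pos"],2),s["wrist_force"],s["opening"])
g=robot.grab_frame("scene");b=cv2.resize(g["image"][90:270,170:350],None,fx=3,fy=3);cv2.imwrite("pics/p1.png",b[...,::-1])
E
```

```text
(625, np.float64(2.13), np.float64(-0.31), array([0.6249, 0.1103, 0.003 ]), np.float64(0.0013))
11.9083 [ 0.55711808 -0.24005544  0.21315407] [ 0.73  0.69 -0.73  1.45  0.46  1.6  -0.04] [-0.37970985 -0.43604523 -2.01847235] 0.10055427290001129
```

View pics/p1.png

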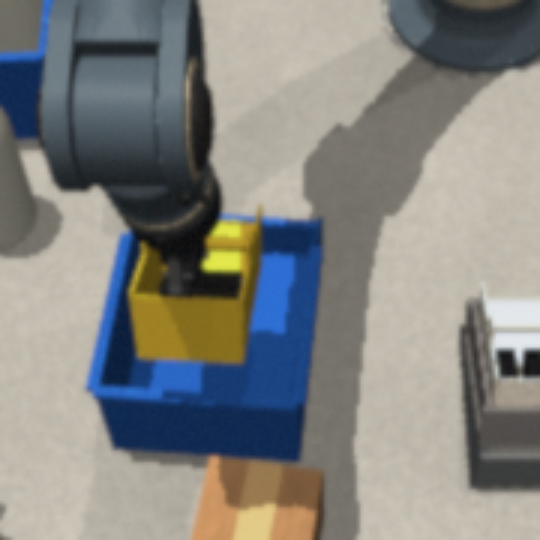

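Tilt is about 0.7° once the draft is allowed for. The insert is over the empty blue bin with its rollers still in, at about (215,285). Next I'll tip it gently about the bar.

Run:
```python
from h import *
from plant import robot
for t in(12,24,30,36,40,44,48,52,57):
    robot.goto(tcp([.56,-.24,.212],PH+t,.03).tolist(),att(PH+t,.03))
    s=robot.sense();print(t,s["t"],np.round(s["joint_pos"],2),s["wrist_force"][2].round(2),s["opening"].round(3))
    if t>=30:robot.sleep(.25)
robot.sleep(.6);print(robot.sense()["wrist_force"])
g=robot.grab_frame("scene");b=cv2.resize(g["image"][70:270,150:350],None,fx=3,fy=3);cv2.imwrite("pics/p2.png",b[...,::-1])
```

```text
Traceback (most recent call last):
AttributeError: 'float' object has no attribute 'round'
```

Run:
```python
from h import *
from plant import robot
for t in(12,24,30,36,40,44,48,52,57):
    robot.goto(tcp([.56,-.24,.212],PH+t,.03).tolist(),att(PH+t,.03))
    s=robot.sense();print(t,s["t"],np.round(s["joint_pos"],2),s["wrist_force"],s["opening"])
    if t>=30:robot.sleep(.25)
robot.sleep(.6);print(robot.sense()["wrist_force"])
g=robot.grab_frame("scene");b=cv2.resize(g["image"][70:270,150:350],None,fx=3,fy=3);cv2.imwrite("pics/p2.png",b[...,::-1])
```

```text
12 12.5583 [ 0.82  0.61 -0.78  1.58  0.45  1.36 -0.03] [ 0.5527143   0.40763056 -2.57564635] 0.09814425056191468
24 12.9083 [ 0.93  0.53 -0.84  1.7   0.44  1.11 -0.01] [-0.30324521  0.04326419 -3.41543277] 0.100440592982182
30 13.1667 [ 0.99  0.5  -0.87  1.77  0.43  0.98  0.01] [-0.52678672 -0.32142097 -2.10579537] 0.09846005021756501
36 13.675 [ 1.06  0.47 -0.9   1.83  0.41  0.84  0.03] [ 0.25139397  0.07015076 -1.59776628] 0.09952255439578127
40 14.175 [ 1.1   0.45 -0.92  1.88  0.4   0.74  0.04] [ 0.28636799  0.10035551 -2.15760831] 0.09804621302456551
44 14.675 [ 1.14  0.43 -0.94  1.92  0.39  0.65  0.06] [-0.06368716 -0.822733   -1.17873068] 0.09609330816996764
48 15.175 [ 1.18  0.42 -0.96  1.96  0.38  0.56  0.08] [ 0.51107236 -0.7297812  -1.27133292] 0.09898666714434909
52 15.675 [ 1.23  0.42 -0.98  2.    0.37  0.46  0.1 ] [-0.35944868 -0.84844742 -1.14316358] 0.09734776971060835
57 16.175 [ 1.28  0.42 -1.01  2.05  0.37  0.34  0.12] [ 0.15842647 -0.61708575 -1.65137506] 0.10099405869879358
[ 0.22214876 -0.50756288 -2.42536368]
```

View pics/p2.png

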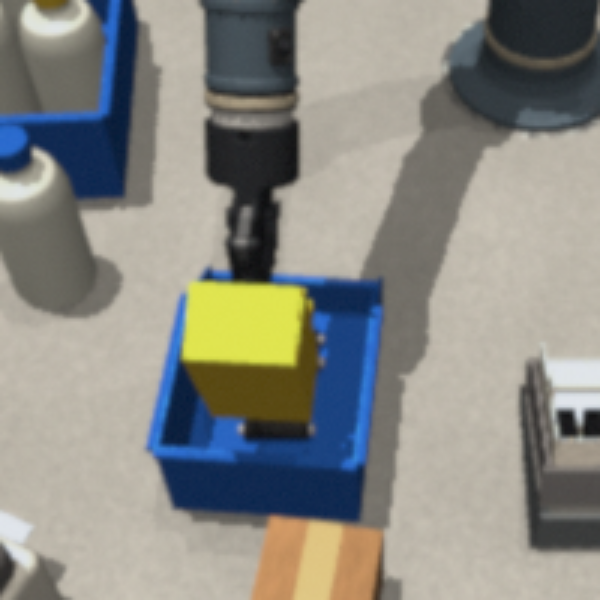

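At least two rollers are in the bin, one at (278,430) and core ends showing at (320,340) and (320,360). I'll untip, carry the insert back above the bay, and count.

Run:
```python
from h import *
from plant import robot
import json
home=np.array(json.load(open("home.json")))
for t in(48,38,28,14,0): robot.goto(tcp([.56,-.24,.222],PH+t,.03).tolist(),att(PH+t,.03))
robot.move_straight(tcp([.555,-.24,.30],PH,.03).tolist(),vel=.2)
robot.move_straight((tcp(BAR,PH,YAW)+[0,0,.17]).tolist(),vel=.2,attitude=att(PH,YAW))
robot.move_straight((home+F[:,2]*.1).tolist(),vel=.15)
robot.sleep(.2)
f=robot.grab_frame("scene");s=robot.sense();print(backwall(f,-.06,.05),s["t"],s["tcp_pos"],s["opening"])
b=cv2.resize(f["image"][140:270,190:470],None,fx=2.8,fy=2.8,interpolation=2);cv2.imwrite("pics/r1.png",b[...,::-1])
```

```text
(620, np.float64(1.59), np.float64(0.01), array([0.6261, 0.1117, 0.0041]), np.float64(0.0013)) 22.475 [0.50286008 0.15844205 0.20593724] 0.0960801487576298
```

View pics/r1.png

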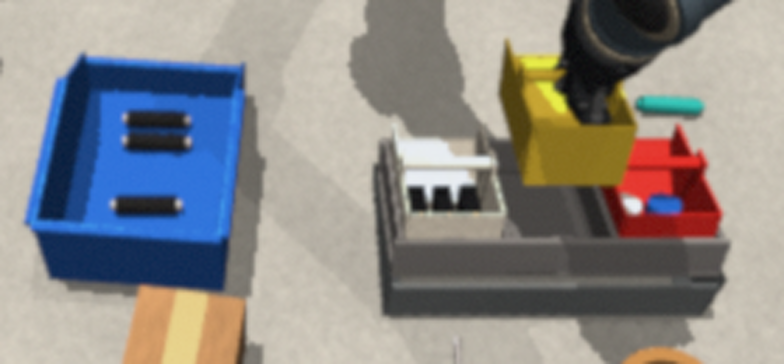

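All three rollers lie in the blue bin, at crop (157,118), (157,142) and (147,205), and the yellow insert is empty. It hangs at the lift-out pose to within about 1 mm and 0.5°. Now I'll lower it by feel.

```bash
cat > down.py <<'E'
from h import *
from plant import robot
import json
home=np.array(json.load(open("home.json")));n=F[:,2]
def rep(tag,hit=None):
    s=robot.sense();d=F.T@(np.array(s["tcp_pos"])-home);print(tag,hit,round(s["t"],2),"d mm",(d*1e3).round(1),"f",(F.T@s["wrist_force"]).round(1),"tq",np.round(s["torque"],2),round(s["opening"],3));return d
def down(h,vel,c,dx=0,dy=0): 
    r=robot.move_straight((home+F@[dx,dy,h]).tolist(),vel=vel,contact_N=c);return rep(h,r)
E
python3 - <<'E'
from down import *
rep("start")
down(.045,.08,8)
d=down(.024,.02,8)
E
```

```text
start None 22.48 d mm [  0.8   0.2 100.5] f [-0.1 -0.3 -2.3] tq [ 0.06 -0.48 -0.01] 0.096
0.045 False 23.31 d mm [ 0.1  0.3 45.2] f [-0.5 -1.1 -2.5] tq [ 0.05 -0.52 -0.01] 0.102
0.024 False 24.51 d mm [-0.1  0.1 24.1] f [ 0.5 -0.3 -0.1] tq [ 0.08 -0.32 -0.01] 0.102
```

Run:
```python
from down import *
for h in(.016,.008,.003,0,-.002):
    d=down(h,.015,15)
    if d[2]>h+.002: break
f=robot.grab_frame("scene");print(backwall(f,-.12,-.06))
b=cv2.resize(f["image"][150:260,300:470],None,fx=4,fy=4,interpolation=2);cv2.imwrite("pics/d1.png",b[...,::-1])
```

```text
0.016 False 25.19 d mm [ 0.1  0.  15.8] f [-0.4  0.6  0.1] tq [ 0.13 -0.27  0.  ] 0.101
0.008 False 25.88 d mm [0.2 0.1 7.9] f [1.1 0.4 1.9] tq [ 0.04 -0.22  0.  ] 0.1
0.003 False 26.36 d mm [0.4 0.1 3. ] f [1.7 0.8 3.3] tq [ 0.02 -0.15  0.01] 0.097
0 False 26.71 d mm [0.6 0.1 0.4] f [3.8 0.4 6.4] tq [-0.04  0.02  0.02] 0.099
-0.002 False 26.99 d mm [0.6 0.  0.3] f [ 4.  -2.1 15.4] tq [-0.46  1.21  0.19] 0.097
(221, np.float64(0.84), np.float64(0.27), array([ 0.6259,  0.1124, -0.0788]), np.float64(0.0012))
```

It hit a hard stop at +0.3 mm from home, with force rising to 15 N, so it is seated. I'll ease off, release, retreat along the tool axis and check.

Run:
```python
from down import *
import pickle
robot.move_straight((home+n*.0003).tolist(),vel=.01)
rep("eased")
robot.grip(.42);rep("open")
p=np.array(robot.sense()["tcp_pos"]);td=tdir(PH,YAW)
robot.move_straight((p-.1*td).tolist(),vel=.08);rep("off")
robot.move_straight((p-.1*td+[0,-.2,.2]).tolist(),vel=.2)
d0=pickle.load(open("f0.pkl","rb"))
for k in("scene","top"):
    f=robot.grab_frame(k)
    for nm,g in(("before",d0[k]),("now",f)):
        P=cloud(g);Y=P[ymask(g)];y=Y@F
        y=y[(y[:,0]>.45)&(y[:,0]<.65)&(y[:,1]>.05)&(y[:,1]<.18)&(Y[:,2]>.02)]
        b=y[(abs(y[:,0]-.556)<.02)&(y[:,2]>-.075)&(abs(y[:,1]-.113)<.042)]
        r=y[(y[:,0]>.61)&(y[:,2]>-.09)];l=y[y[:,0]<.485]
        print(k,nm,"bar",np.median(b,0).round(4),"back",np.median(r,0).round(4),"lip",np.median(l,0).round(4),len(l))
        if k=="scene":print(backwall(g,-.12,-.06))
    if k=="scene":
        b=cv2.resize(f["image"][140:270,190:470],None,fx=2.8,fy=2.8,interpolation=2);cv2.imwrite("pics/e1.png",b[...,::-1])
```

```text
eased None 27.43 d mm [0.6 0.1 0.4] f [ 3.3 -0.2  4.8] tq [ 0.04 -0.24 -0.04] 0.094
open None 27.8 d mm [-0.5 -0.2 -0.1] f [ 0.5 -0.3  0.6] tq [ 0.05 -0.44 -0.  ] 0.419
off None 29.19 d mm [65.8 -0.4 73.9] f [-0.1 -0.1 -0.8] tq [-0.01 -0.42  0.03] 0.417
scene before bar [ 0.5592  0.1115 -0.0559] back [ 0.6256  0.1132 -0.0766] lip [ 0.482   0.1181 -0.0911] 78
(222, np.float64(1.19), np.float64(-0.39), array([ 0.6258,  0.1125, -0.0767]), np.float64(0.0016))
scene now bar [ 0.5598  0.1135 -0.0559] back [ 0.6256  0.1128 -0.076 ] lip [ 0.4814  0.1181 -0.0887] 85
(246, np.float64(1.29), np.float64(0.04), array([ 0.6259,  0.1124, -0.0775]), np.float64(0.0016))
top before bar [ 0.5547  0.113  -0.0549] back [ 0.6229  0.1134 -0.0681] lip [ 0.4806  0.1174 -0.0906] 151
top now bar [ 0.555   0.1122 -0.0543] back [ 0.6231  0.1152 -0.0682] lip [ 0.4809  0.1153 -0.0884] 159
```

View pics/e1.png

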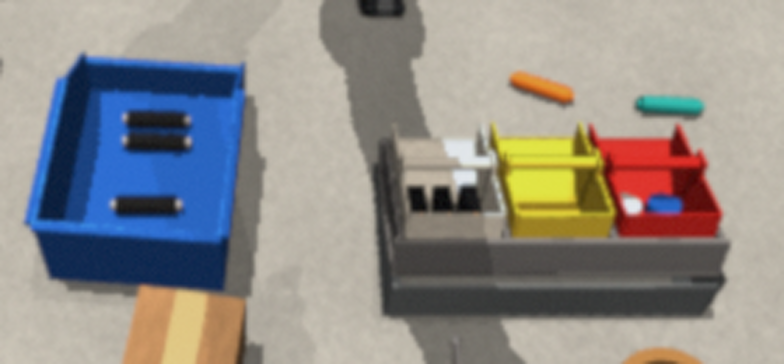

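Run:
```python
from down import *
import pickle
d0=pickle.load(open("f0.pkl","rb"))
for k in("top","scene"):
  for nm,g in(("before",d0[k]),("now",robot.grab_frame(k))):
    q=(cloud(g)[ymask(g)])@F;q=q[(abs(q[:,1]-.113)<.036)&(q[:,0]>.472)&(q[:,0]<.52)&(q[:,2]>-.14)&(q[:,2]<-.06)]
    print(k,nm,[(round(a,3),np.median(q[(q[:,0]>=a)&(q[:,0]<a+.006)],0).round(4)[2]) for a in(.478,.484,.490,.496,.502,.508)])
```

```text
top before [(0.478, np.float64(-0.0909)), (0.484, np.float64(-0.0965)), (0.49, np.float64(-0.1019)), (0.496, np.float64(-0.1078)), (0.502, np.float64(-0.1126)), (0.508, np.float64(-0.1181))]
top now [(0.478, np.float64(-0.0894)), (0.484, np.float64(-0.0946)), (0.49, np.float64(-0.1006)), (0.496, np.float64(-0.107)), (0.502, np.float64(-0.1121)), (0.508, np.float64(-0.1169))]
scene before [(0.478, np.float64(-0.0909)), (0.484, np.float64(-0.0951)), (0.49, np.float64(-0.0977)), (0.496, np.float64(-0.1102)), (0.502, np.float64(-0.1125)), (0.508, np.float64(-0.1152))]
scene now [(0.478, np.float64(-0.0884)), (0.484, np.float64(-0.0935)), (0.49, np.float64(-0.0972)), (0.496, np.float64(-0.1099)), (0.502, np.float64(-0.1115)), (0.508, np.float64(-0.1159))]
```

The front reads about 1 mm higher than before and the bar 0–0.6 mm, both well inside 2.5 mm and 3.4°. I'm handing in.

Run:
```python
from plant import robot
print(robot.sense()["t"],robot.sense()["wrist_force"]);robot.close_job()
```

```text
30.9583 [ 0.32609578  0.09119046 -0.99870233]
the job is handed in; nothing more can be done
```

I emptied the yellow insert into the blue bin, put it back in its bay and handed the job in at 31 s of the 61 allowed. The hand-in reports no verdict, so what follows is from my own checks.

- **Lift-out:** I gripped the insert by its bar with the tool leaning and lifted it 100 mm straight out. It hung about 0.7° off square, with its load still in it.
- **Pouring:** I tipped it to about 75° with the lip low over the blue bin. The last picture shows all three rollers lying in that bin and the insert empty.
- **Putting back:** I lowered it by feel, and it went in without jamming. It met a hard stop 0.3 mm from its starting height, with the wrist force rising to about 15 N.
- **Seating after release:** The bar height is within 0.6 mm of before, and the back-wall tilt changed by about 0.1° and its yaw by about 0.4°.
- **Slight disagreement:** The front ramp and lip read about 1 mm higher than at the start (up to 2.4 mm near the lip). This hints at a slightly proud front or at depth noise. I left it because the centre and tilt are inside the limits.
- **Everything else:** The red and grey inserts and the bin looked undisturbed in the last picture. I didn't measure them, or the bystander objects, a second time. The gripper is open and clear of everything.

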